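# Set and clamp the portion dial of a filling depositor

## Task

Turn the black portion dial on the depositor's sloping panel clockwise until its white pointer line points at the middle of the red tab (not the blue or the yellow one), then swing the orange clamp lever all the way round and press it firmly, with about 10 N, against its stop to lock the setting. The dial must still point at the red tab afterwards; do not shift the coloured tabs, and leave the loose jars, bowl, scraper and bottle standing where they are.

Things in the scene. Friction and masses are not known exactly. Their poses are not given: they have to be found in the camera images.
- depositor: White bench-top filling machine, fixed. Origin on the bench under its sloping panel's centre; x to its rear, y to its left seen from the front. Console x -100 to 100 mm, 340 wide, front edge 50 high, rear 180; then to x 240 a deck 184 high with a round hopper (radius 71, at x 175, y -85, top 281 high); nozzle with a fixed jar under it at x 280, y -85.
- panel: Sloping aluminium panel, 242 mm along the slope by 340 mm wide. Origin: centre of its face, 115 mm above the bench. x points up the slope (to the rear), y to the left seen from the front, z out of the face: 33 degrees from vertical, leaning to the front.
- dial_center (a point): Centre of the dial on the panel face (panel x 0, y +70 mm); axes as the panel's, not turning. Black skirt disc, radius 46 mm, top 7 mm above the panel; on it a round grey ribbed barrel, 40 mm diameter, 7 to 41 mm above the panel, to be gripped. A white pointer line runs from the centre to one side over barrel top and skirt.
- dial (a joint): Dial angle (rad): 0 with the pointer straight up the slope (panel +x), growing clockwise as seen looking at the panel; range -3.0 to 3.0. At angle a the pointer's direction is (cos a, -sin a) in panel x, y. Stiff, about 0.08 N m; stays where it is left.
- dial_mark (a point): Point in line with the pointer, 54 mm from the dial's axis and 5 mm above the panel; turns with the dial.
- red_tab (a joint): Angle of the red tab round the dial, measured like the dial's angle; the dial is set when both are equal. It is always 1.7 to 3.0 rad clockwise of the dial's start.
- red_mark (a point): Middle of the red tab (13 mm radially, 10 mm wide, 5 mm high, just outside the skirt), 54 mm from the dial's axis, top face.
- blue_mark (a point): The same for the blue tab, of another recipe.
- yellow_mark (a point): The same for the yellow tab, of another recipe.
- lever_pivot (a point): Axis of the clamp lever on the panel face (panel x +30, y -90 mm); axes as the panel's. A steel hub, radius 13 mm, 37 mm high, from which an orange arm 11 mm wide reaches out, from 22 to 34 mm above the panel, to a ball of 20 mm diameter.
- lever_angle (a joint): Clamp lever angle (rad): 0 with the arm straight down the slope (panel -x), growing counter-clockwise as seen looking at the panel, to 1.4 at its stop, pointing right (nearly panel -y). At angle b the arm's direction is (-cos b, -sin b) in panel x, y. Starts at 0 to 0.3; stiff, about 0.15 N m; stays where it is left.
- lever: The clamp lever (hub and orange arm with its ball); origin on the lever's axis at the panel face, -x along the arm, z out of the panel; turns with the lever.
- lever_tip (a point): Centre of the lever's ball, 57 mm from its axis and 28 mm above the panel.
- jar_a: Bystander: glass jar of custard, radius 30 mm, 62 mm high, on the depositor's deck left of the hopper. Origin under its centre.
- jar_c: Bystander: the same kind of jar, on the bench at the left.
- jar_d: Bystander: the same kind of jar, on the bench at the left.
- bowl: Bystander: steel bowl, rim radius 100 mm, 85 mm high, on the bench at the right. Origin under its centre.
- scraper: Bystander: white scraper 240 mm long, lying across the bench near the robot, on its right.
- spray: Bystander: white bottle with a red cap, radius 30 mm, 170 mm high, on the bench at the left. Origin under its centre.

How it is judged (in metres and radians):
On the way, in this order (a step that is already met when the one before it is completed fails the run):
1. the dial's pointer is set to the middle of the red tab, the lever still loose (distance between dial_mark and red_mark below 0.0045 m and value of joint lever_angle below 0.8 rad), for 0.3 s.
2. the fingers press the lever with over 6 N while it is at its stop (value of joint lever_angle above 1.3 rad and contact force between the fingers and lever above 6 N), for 0.1 s.
At the end, for the whole second after the job is handed in: The point of the pointer is within 4.5 mm (4.8 degrees) of the middle of the red tab, the dial is at rest, and the clamp lever is within 0.1 rad of its stop (distance between dial_mark and red_mark below 0.0045 m and value of joint lever_angle above 1.3 rad and velocity of joint dial between -0.05 and 0.05 rad/s); the robot touches nothing.
It fails at once if a coloured tab is shifted by more than 4 mm (distance of any of red_mark, blue_mark, yellow_mark from where it was at the start of the episode above 0.004 m).
It fails at once if a jar, the bowl, the scraper or the bottle is moved by more than 25 mm (distance of any of jar_a, jar_c, jar_d, bowl, scraper, spray from where it was at the start of the episode above 0.025 m).
It fails at once if a jar or the bottle is tipped over (angle between any of jar_a, jar_c, jar_d, spray's own z axis and vertical above 0.5 rad).
It also fails if it takes over 72 s, if anything falls off the work surface, if the arm or the gripper's body presses on something with over 40 N, if the wrist force passes 120 N, or if a joint passes its speed limit or range.

## Robot

A 7-joint arm with a two-finger parallel gripper is mounted at the origin on the work surface. World frame = base frame: x ahead of the robot, y to its left, z up, the work surface at z = 0. Lengths are in m, angles in degrees, forces in N, time in s.
With the tool pointing down it reaches from about 0.4 to 0.925 m from the base axis. Payload 5.6 kg.
Tool frame: the origin (TCP) lies on the centre line of the jaws, within the pads' length; the fingertips stand 17 mm ahead of it and the grasp point (between the pads) lies 2 mm behind it; z points along the fingers, y is the line along which they close (so a half turn about z gives the same grasp; the last joint's range is limited). The gripper opens to 85 mm and grips with 20 to 120 N. Pads are 22 mm wide; open, the fingers measure 114 mm over their backs; the gripper's body (76 mm by 85 mm) begins 54 mm behind the grasp point. The pads swing forward as they close: fully open they stand 13 mm farther back than shut.
Start: joints at [-73.109, 26.786, -0.665, 91.828, 0.344, 61.387, -3.226], TCP at [0.215, 0.613, 0.248] pointing down, gripper open.
Joint ranges: [-144.91, 144.91], [-17.63, 115.5], [-89.93, 88.59], [15.96, 139.68], [-74.01, 254.01], [8.47, 105.57], [-167.45, 167.45]. Speed limits (degrees/s): [147.25, 147.25, 180, 180, 180, 180, 180].

## Interface

Orientations are given as a 3x3 rotation matrix whose columns are the frame's x, y, z axes.
In Python, from station import env gives the robot as it stands.
- The arm moves only by the tool carry_out, never from a script. Its argument "targets" is a list of rows, each a list of 3 entries, a list of its own where there are three numbers: the opening, from -1 (shut) to 1 (fully open), then the shift along the tool's x, y, z in m, then the turn about the tool's z in degrees. A call has 1 to 12 rows; each row shifts and turns the commanded pose from where the row before left it, along the tool's axes as they then stand; what a row does not reach is not made up. A row lasts 1/8 s, in which the tool goes at most 62.5 mm and 10.7 degrees, less where a joint would pass 70% of its speed; a pose out of reach is approached as far as the arm can. A call with a gripper value outside its range is refused whole. The fingers move at their own pace and stop on an object; the grip force is fixed at half the most. Time passes only in rows, so rows that do not move let the fingers close. It gives the time, the measured TCP pose, the force, the opening and the grip force at its end, in the units of the state.
- env.observe(): the state, without advancing time (a new reading comes with each control period).
- env.get_image(name): name is "scene" or "top" or "wrist"; returns a dict with "color" (384x512x3 uint8, red, green, blue), "depth" (384x512 float32, m along the optical axis (not along the pixel's ray), 0 where there is no reading), "fx", "fy", "cx", "cy" (pixels), "camera_from_world" (4x4, takes a point from world to camera coordinates). Camera axes: x right, y down, z forward; pixel columns grow to the right and rows downward; lengths in m; the calibration is good to about 2 mm. A picture is of the moment at which its call begins.
- env.job_done(): hands the job in; it is judged then, once.
The state is a dict: "time_s": time; "qpos": joint angles; "joint_velocities": joint speeds; "joint_torque": joint torques, N m; "ee_pos": TCP position; "tool_rot": TCP orientation; "ft_force": force on the tool from outside, world axes, zero at the start; "moment": the same for the moment, N m; "grip_width": finger opening in m; "gripper_force": force on a finger pad.
Only numpy, scipy, OpenCV 4.12 (cv2) and the standard library are available. Lean on these libraries where they do the work, as an engineer would, in place of code of your own. Each camera call takes 0.05 s, during which the arm holds its last target. There are 200 camera calls.

## Working session

There is one attempt and no reset: what is moved stays moved. The work goes in short steps, Python scripts to look and compute and a tool call to move; the robot and the scene stay as the last step left them, time stands still between calls to the robot, and variables do not carry over. Pictures are saved under pics/ and viewed, at most 10 in all, crops included, and the job is handed in when it is done.

Besides the shell and the picture viewer there is one more tool, called after "Emit:" as name([rows], argument=value, ...), one row to a line, values as JSON. carry_out: Moves the arm, as the interface text tells. Its arguments: {"type":"object","properties":{"targets":{"type":"array"}},"required":["targets"]}

```bash
mkdir -p pics; ls; python3 - <<'E'
from station import env
import cv2,numpy as np
s=env.observe();print(s['time_s'],s['ee_pos'],s['tool_rot'],s['grip_width'])
ims=[]
for n in("scene","top","wrist"):
    im=env.get_image(n);np.savez(f"pics/{n}0.npz",**im)
    cv2.imwrite(f"pics/{n}0.png",im['color'][...,::-1])
    print(n,im['fx'],im['fy'],im['cx'],im['cy'],np.linalg.inv(im['camera_from_world']).round(3).tolist())
E
```

```text
pics
0.0 [0.21530563 0.61275148 0.24732412] [[-9.43473113e-01  3.31448737e-01 -4.69319302e-04]
 [ 3.31449045e-01  9.43471568e-01 -1.71180125e-03]
 [-1.24584944e-04 -1.77059389e-03 -9.99998425e-01]] 0.08547742202056495
scene 410.9301389781126 410.9301389781126 251.6543971185133 191.38091356930678 [[-0.521, 0.677, -0.519, 1.124], [0.853, 0.417, -0.312, 0.349], [0.005, -0.606, -0.796, 1.087], [0.0, 0.0, 0.0, 1.0]]
top 479.7777168014095 479.7777168014095 250.06249754557788 197.24381835762233 [[-0.026, -0.992, 0.121, 0.343], [-1.0, 0.028, 0.013, -0.057], [-0.017, -0.121, -0.993, 1.487], [0.0, 0.0, 0.0, 1.0]]
wrist 269.44506380398286 269.44506380398286 257.92064864004493 189.29528192185364 [[0.332, 0.91, 0.247, 0.153], [0.943, -0.32, -0.089, 0.635], [-0.002, 0.263, -0.965, 0.373], [0.0, 0.0, 0.0, 1.0]]
```

View pics/scene0.png

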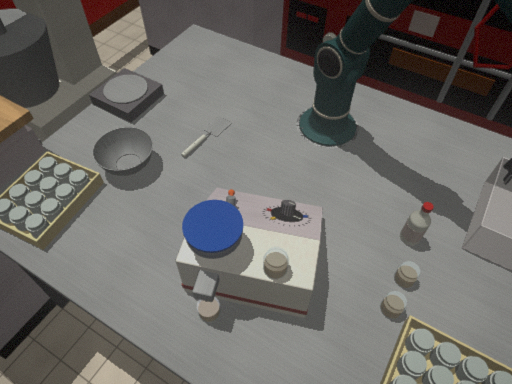

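View pics/top0.png

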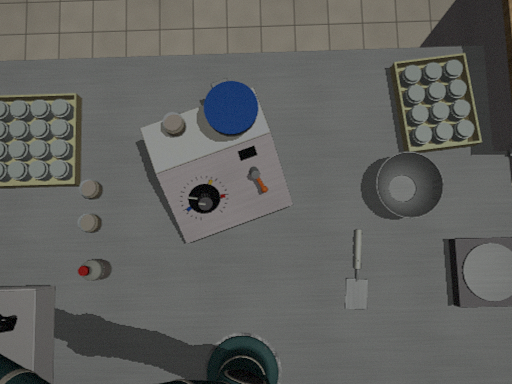

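The scene view shows the depositor from behind, with its dial at about (288,210). In the top view the dial is at about (205,198), the orange lever at about (260,180), and the red, blue and yellow tabs sit round the dial. The depositor is yawed by about 20°.

```bash
cat > h.py <<'E'
import numpy as np,cv2
def load(n): return dict(np.load(f"pics/{n}.npz"))
def pts(im,mask=None):
    """world points from depth at mask pixels (v,u)"""
    v,u=np.nonzero(mask); d=im['depth'][v,u]; k=d>0; v,u,d=v[k],u[k],d[k]
    c=np.c_[(u-im['cx'])/im['fx']*d,(v-im['cy'])/im['fy']*d,d,np.ones(len(d))]
    return (c@np.linalg.inv(im['camera_from_world']).T)[:,:3]
def ray(im,u,v):
    T=np.linalg.inv(im['camera_from_world'])
    return T[:3,3],T[:3,:3]@np.array([(u-im['cx'])/im['fx'],(v-im['cy'])/im['fy'],1.])
def onplane(im,u,v,p,n):
    o,d=ray(im,u,v); return o+d*((p-o)@n)/(d@n)
def proj(im,P):
    c=im['camera_from_world'][:3,:3]@P+im['camera_from_world'][:3,3]
    return np.array([im['fx']*c[0]/c[2]+im['cx'],im['fy']*c[1]/c[2]+im['cy']])
E
python3 - <<'E'
from h import *
im=load('top0')
c=im['color'][110:250,130:300]
cv2.imwrite('pics/crop1.png',cv2.resize(c,None,fx=4,fy=4,interpolation=cv2.INTER_CUBIC)[...,::-1])
# plane fit from panel depth
m=np.zeros((384,512),np.uint8)
cv2.fillPoly(m,[np.array([[170,185],[260,150],[280,200],[195,232]])],1)
cv2.circle(m,(205,198),32,0,-1); cv2.circle(m,(258,180),18,0,-1)
P=pts(im,m)
for _ in range(4):
    c0=P.mean(0);n=np.linalg.svd(P-c0,full_matrices=0)[2][2];n*=np.sign(n[2])
    r=(P-c0)@n; P=P[abs(r)<max(.003,2*r.std())]
print('plane',c0,n,'std',r.std(),len(P),'tilt',np.degrees(np.arccos(n[2])),'yaw',np.degrees(np.arctan2(-n[1],-n[0])))
hsv=cv2.cvtColor(im['color'],cv2.COLOR_RGB2HSV)
H,S,V=cv2.split(hsv)
for nm,lo,hi in(('red',0,5),('red2',170,180),('orange',6,18),('yellow',20,35),('blue',105,125)):
    q=((H>=lo)&(H<=hi)&(S>110)&(V>60)).astype(np.uint8); q[:110]=0;q[250:]=0;q[:,:130]=0;q[:,300:]=0
    k,l,st,ce=cv2.connectedComponentsWithStats(q)
    print(nm,[(st[i,4],ce[i].round(1).tolist()) for i in range(1,k) if st[i,4]>3])
E
```

```text
plane [ 0.54648401 -0.02140282  0.11258563] [-0.51817489 -0.17329552  0.83753415] std 0.0021113001370151687 1257 tilt 33.1193595468249 yaw 18.491709303777125
red [(np.int32(11), [222.2, 195.5])]
red2 []
orange [(np.int32(70), [261.7, 185.3])]
yellow [(np.int32(14), [209.7, 181.9])]
blue [(np.int32(1005), [230.4, 119.7]), (np.int32(13), [188.8, 208.2])]
```

View pics/crop1.png

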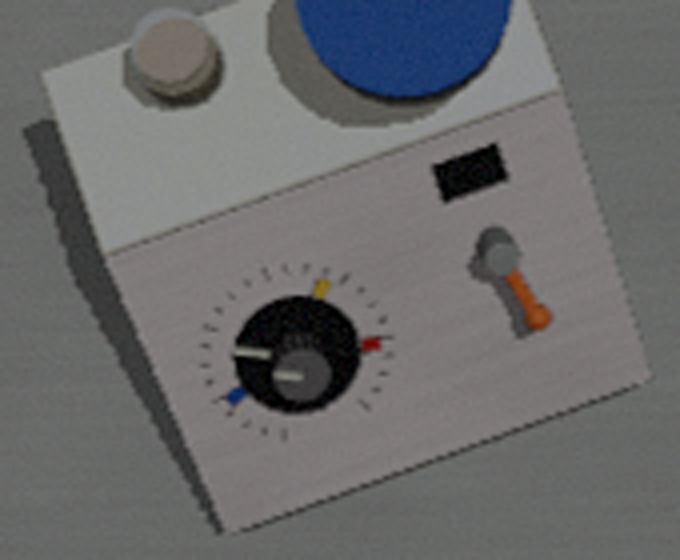

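The crop shows the pointer pointing left at (190,197.5) full-frame. The tabs are red (222,195.5), blue (189,208) and yellow (210,182). The lever arm runs from about (255,173) to the ball at (265,189).

```bash
cat >> h.py <<'E'
def frame(yaw,t=np.radians(33)):
    ey=np.array([-np.sin(yaw),np.cos(yaw),0]); ez=np.array([-np.sin(t)*np.cos(yaw),-np.sin(t)*np.sin(yaw),np.cos(t)])
    return np.c_[np.cross(ey,ez),ey,ez]
E
python3 - <<'E'
from h import *
from scipy.optimize import least_squares
im=load('top0'); R=frame(np.radians(18.49))
c0=np.array([0.54648401,-0.02140282,0.11258563]); n=R[:,2]
g=cv2.cvtColor(im['color'],cv2.COLOR_RGB2GRAY)
hsv=cv2.cvtColor(im['color'],cv2.COLOR_RGB2HSV)
tabs={'red':(222.2,195.5),'yellow':(209.7,181.9),'blue':(188.8,208.2)}
L={k:R.T@(onplane(im,*p,c0+n*.004,n)-c0) for k,p in tabs.items()}
A=np.array([v[:2] for v in L.values()])
f=least_squares(lambda c:np.linalg.norm(A-c,axis=1)-.054,A.mean(0)); dc=f.x
print('dial centre panel',dc,'res',f.fun)
# dark skirt disc
m=((g<45)).astype(np.uint8);m[:175]=0;m[225:]=0;m[:,:180]=0;m[:,230:]=0
cn=max(cv2.findContours(m,0,2)[0],key=cv2.contourArea); e=cv2.fitEllipse(cv2.convexHull(cn)); print('ell',e)
print('skirt centre',R.T[:2]@(onplane(im,*e[0],c0+n*.007,n)-c0), 'axes mm',np.array(e[1])/479.8*1.4)
D=c0+R[:,:2]@dc
print('dial world',D,'panel origin',D-R[:,1]*.07, 'z should be .115')
for k,v in L.items(): d=v[:2]-dc; print(k,np.arctan2(-d[1],d[0]))
for nm,p,h in(('ptr skirt',(190.,197.6),.007),('ball',(265.,189.),.034),('hub',(254.8,173.5),.037)):
    v=R.T@(onplane(im,*p,c0+n*h,n)-c0); d=v[:2]-dc; print(nm,v,d,np.arctan2(-d[1],d[0]))
E
```

```text
dial centre panel [0.00613542 0.1212037 ] res [-0.00094535 -0.00066085 -0.00136701]
ell ((203.45668029785156, 198.56463623046875), (27.37091636657715, 38.84896469116211), 70.51899719238281)
skirt centre [0.00766732 0.12255222] axes mm [0.07986512 0.11335671]
dial world [0.51292555 0.0951761  0.11592722] panel origin [0.53512529 0.02878956 0.11592722] z should be .115
red 1.7784033172819322
yellow 0.6530150338786395
blue -1.814627548556605
ptr skirt [0.02484991 0.1571042  0.007     ] [0.0187145 0.0359005] -1.0902638390929194
ball [-0.01753994 -0.05219155  0.034     ] [-0.02367536 -0.17339525] 1.7064970275314406
hub [ 0.03989981 -0.03847481  0.037     ] [ 0.03376439 -0.15967851] 1.3624135753775697
```

Emit:
carry_out([
  [1,[0,0,-0.025],0],
  [1,[-0.03,-0.027,-0.025],0],
  [1,[-0.041,-0.0375,0],0],
  [1,[-0.041,-0.0375,0],0],
  [1,[-0.041,-0.0375,0],0],
  [1,[-0.041,-0.0375,0],0],
  [1,[-0.041,-0.0375,0],0],
  [1,[-0.041,-0.0375,0],0],
  [1,[-0.041,-0.0375,0],0],
  [1,[-0.041,-0.0375,0],0],
  [1,[-0.041,-0.0375,0],0],
  [1,[-0.038,-0.036,0],0],
])

```text
time_s: 1.65
ee_pos: [0.4955, 0.0887, 0.2983]
tool_rot: [[-0.943, 0.332, 0.0], [0.332, 0.943, 0.0], [-0.0, 0.0, -1.0]]
ft_force: [1.4, 1.0, 0.2]
grip_width: 0.0855
gripper_force: 0.0
```

Emit:
carry_out([
  [1,[0,0,0],-10],
  [1,[0,0,0],-10],
  [1,[0,0,0],-10],
  [1,[0,0,0],-10],
  [1,[0,0,0],-10],
  [1,[0,0,0],-10],
  [1,[0,0,0],-10],
  [1,[0,0,0],0],
])

```text
time_s: 2.65
ee_pos: [0.4948, 0.0905, 0.2981]
tool_rot: [[-0.636, -0.772, -0.0], [-0.772, 0.636, -0.0], [0.0, 0.0, -1.0]]
ft_force: [1.2, -0.5, -0.1]
grip_width: 0.0853
gripper_force: 0.0
```

```bash
python3 - <<'E'
from station import env
import cv2,numpy as np
s=env.observe();print(s['time_s'],s['qpos'],s['ee_pos'],s['tool_rot'],s['ft_force'])
im=env.get_image('wrist');np.savez("pics/wrist1.npz",**im)
cv2.imwrite("pics/wrist1.png",im['color'][...,::-1])
E
```

```text
2.65 [-25.28130284   9.21752813  12.48116322 109.5556602   -2.26228337
  61.47978185 128.65585404] [0.49481866 0.09046535 0.29811577] [[-6.35661859e-01 -7.71967535e-01 -3.54572540e-04]
 [-7.71967580e-01  6.35661903e-01 -1.45867541e-05]
 [ 2.36648756e-04  2.64446262e-04 -9.99999937e-01]] [ 1.21212498 -0.49430605 -0.13618692]
```

View pics/wrist1.png

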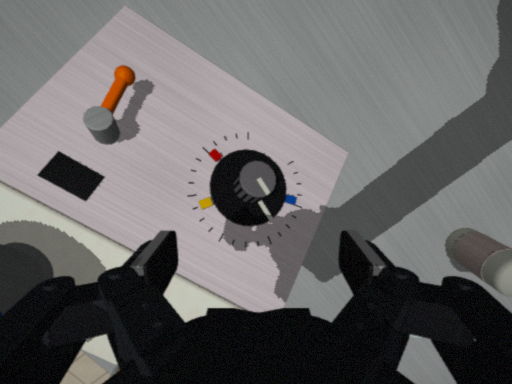

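The wrist view shows the dial at (248,188), the red tab at (215,155), yellow at (206,203) and blue at (290,199). The pointer ends at about (268,217), and the lever ball is at (124,75).

```bash
cat >> h.py <<'E'
def comp(im,lo,hi,box,smin=110,vmin=60):
    H,S,V=cv2.split(cv2.cvtColor(im['color'],cv2.COLOR_RGB2HSV))
    q=((H>=lo)&(H<=hi)&(S>smin)&(V>vmin)).astype(np.uint8); b=np.zeros_like(q);b[box[1]:box[3],box[0]:box[2]]=1
    k,l,st,ce=cv2.connectedComponentsWithStats(q*b); i=1+st[1:,4].argmax(); return ce[i],l==i
TABS=dict(red=(0,5),yellow=(20,35),blue=(105,125))
def tri(a,pa,b,pb):
    A=[];y=[]
    for im,p in((a,pa),(b,pb)):
        o,d=ray(im,*p);d=d/np.linalg.norm(d);M=np.eye(3)-np.outer(d,d);A.append(M);y.append(M@o)
    return np.linalg.lstsq(np.vstack(A),np.hstack(y),rcond=None)[0]
E
python3 - <<'E'
from h import *
from scipy.optimize import least_squares
im=load('wrist1');top=load('top0')
# plane from wrist depth
m=np.zeros((384,512),np.uint8)
cv2.fillPoly(m,[np.array([[125,20],[335,155],[290,270],[20,145]])],1)
cv2.circle(m,(248,188),65,0,-1); cv2.circle(m,(112,95),50,0,-1)
P=pts(im,m)
for _ in range(4):
    c0=P.mean(0);n=np.linalg.svd(P-c0,full_matrices=0)[2][2];n*=np.sign(n[2])
    r=(P-c0)@n; P=P[abs(r)<max(.003,2*r.std())]
yaw=np.arctan2(-n[1],-n[0]);print('tilt',np.degrees(np.arccos(n[2])),'yaw',np.degrees(yaw),r.std())
R=frame(yaw);n=R[:,2]
T={k:comp(im,*v,(150,120,340,260))[0] for k,v in TABS.items()};print(T)
tt=dict(red=(222.2,195.5),yellow=(209.7,181.9),blue=(188.8,208.2))
for k in T: p=tri(im,T[k],top,tt[k]);print(k,'tri',p,'n-height',(p-c0)@n)
L={k:(R.T@(onplane(im,*p,c0+n*.0045,n)-c0))[:2] for k,p in T.items()}
A=np.array(list(L.values()));f=least_squares(lambda c:np.linalg.norm(A-c,axis=1)-.054,A.mean(0));dc=f.x
D=c0+R[:,:2]@dc;print('D',D,'res',f.fun)
g=cv2.cvtColor(im['color'],cv2.COLOR_RGB2GRAY)
# pointer on skirt
w=((g>130)&(cv2.circle(np.zeros_like(g),(248,188),36,1,-1)>0)).astype(np.uint8)
k,l,st,ce=cv2.connectedComponentsWithStats(w)
for i in range(1,k):
    if st[i,4]>5:
        for h in(.007,.041):
            q=[(R.T@(onplane(im,u,v,c0+n*h,n)-c0))[:2]-dc for v,u in zip(*np.nonzero(l==i))]
            q=np.array(q);d=q.mean(0);print('blob',ce[i],st[i,4],h,d,'ang',np.arctan2(-d[1],d[0]),'r',np.linalg.norm(q,axis=1).min(),np.linalg.norm(q,axis=1).max())
for k,v in L.items(): d=v-dc;print(k,np.arctan2(-d[1],d[0]))
b,_=comp(im,5,18,(60,40,160,140));bt=comp(top,5,18,(240,160,280,200))[0];print('orange centroid tri',tri(im,b,top,bt),'n',(tri(im,b,top,bt)-c0)@n)
for nm,p,h in(('ball',(124.5,75),.03),('hub',(98.,117.),.037)):
    v=R.T@(onplane(im,*p,c0+n*h,n)-c0);print(nm,v[:2]-dc)
np.savez('fit.npz',R=R,D=D)
print('R',R.tolist())
for h in(.025,.033): print('G',h,D+n*h)
E
```

```text
tilt 33.0334538091062 yaw 18.51636332210599 0.0007164929367175867
{'red': array([215.        , 154.67901235]), 'yellow': array([205.43243243, 202.69369369]), 'blue': array([290.07317073, 199.2195122 ])}
red tri [0.51664156 0.04100578 0.12634976] n-height 0.01732801631222906
yellow tri [0.55391235 0.07340027 0.14882426] n-height 0.011325336883005611
blue tri [0.48533447 0.14017839 0.10796349] n-height 0.0009230829055882244
D [0.51462047 0.09420835 0.11541618] res [-0.00038931 -0.00029668 -0.0005809 ]
blob [263.05813953 185.68604651] 86 0.007 [-0.00920197  0.01421456] ang -2.1453149320585276 r 0.011999050728129358 0.024838233784597423
blob [263.05813953 185.68604651] 86 0.041 [0.00402556 0.00876132] ang -1.1400957090148274 r 0.0004546121101842808 0.01884473863989079
blob [263.8        207.83333333] 60 0.007 [0.0138373  0.02715533] ang -1.0995290580246966 r 0.021481795684495545 0.03977860302075333
blob [263.8        207.83333333] 60 0.041 [0.02439234 0.020201  ] ang -0.6916831184501165 r 0.02422488154844787 0.0390346900582468
red 1.7993144105916872
yellow 0.6659673679551693
blue -1.8232341974930224
orange centroid tri [ 0.54242526 -0.07198624  0.13774381] n 0.033111568213749436
ball [-0.02532322 -0.17051888]
hub [ 0.02951382 -0.15970738]
R [[0.7952551055308608, -0.3175754788623056, -0.5164447040608285], [0.2663412072229898, 0.948232996275376, -0.17296400235200124], [0.5446390350150271, 0.0, 0.838670567945424]]
G 0.025 [0.50170935 0.08988425 0.13638295]
G 0.033 [0.49757779 0.08850054 0.14309231]
```

Emit:
carry_out([
  [0.3,[0,-0.0034,0.04],-3],
  [0.3,[0,0,0.04],0],
  [0.3,[0,0,0.04],0],
  [0.3,[0,0,0.02],0],
  [0.3,[0,0,0.008],0],
  [0.3,[0,0,0],0],
])

```text
time_s: 3.45
ee_pos: [0.4977, 0.0884, 0.1503]
tool_rot: [[-0.594, -0.805, -0.0], [-0.805, 0.594, -0.0], [0.0, 0.0, -1.0]]
ft_force: [0.5, -0.8, 0.3]
grip_width: 0.0556
gripper_force: 0.0
```

Emit:
carry_out([
  [-1,[0,0,0],0],
  [-1,[0,0,0],0],
  [-1,[0,0,0],0],
  [-1,[0,0,0],0],
  [-1,[0,0,0],0],
])

```text
time_s: 4.08
ee_pos: [0.4978, 0.0889, 0.1518]
tool_rot: [[-0.593, -0.805, 0.001], [-0.805, 0.593, 0.001], [-0.002, -0.0, -1.0]]
ft_force: [-3.0, -0.1, 4.8]
grip_width: 0.0399
gripper_force: 56.9
```

Emit:
carry_out([
  [-1,[0,0,0],7],
  [-1,[0,0,0],7],
  [-1,[0,0,0],7],
  [-1,[0,0,0],7],
  [-1,[0,0,0],7],
  [-1,[0,0,0],7],
  [-1,[0,0,0],7],
  [-1,[0,0,0],7],
  [-1,[0,0,0],7],
  [-1,[0,0,0],7],
  [-1,[0,0,0],0],
])

```text
time_s: 5.45
ee_pos: [0.4956, 0.0898, 0.1543]
tool_rot: [[-0.96, 0.282, -0.005], [0.282, 0.96, 0.005], [0.006, 0.003, -1.0]]
ft_force: [-19.9, -1.2, 39.2]
grip_width: 0.0379
gripper_force: 86.0
```

```bash
cat >> h.py <<'E'
def look(name):
    """dial, red and blue/yellow angles from the wrist camera, using fitted frame"""
    from station import env
    im=env.get_image('wrist');np.savez(f"pics/{name}.npz",**im);cv2.imwrite(f"pics/{name}.png",im['color'][...,::-1])
    F=np.load('fit.npz');R,D=F['R'],F['D'];n=R[:,2]
    g=cv2.cvtColor(im['color'],cv2.COLOR_RGB2GRAY)
    H,S,V=cv2.split(cv2.cvtColor(im['color'],cv2.COLOR_RGB2HSV))
    vv,uu=np.mgrid[:384,:512];Tw=np.linalg.inv(im['camera_from_world'])
    d=np.stack([(uu-im['cx'])/im['fx'],(vv-im['cy'])/im['fy'],np.ones(uu.shape)],-1)@Tw[:3,:3].T
    def polar(h):
        t=((D+n*h-Tw[:3,3])@n)/(d@n);q=(Tw[:3,3]+d*t[...,None]-D)@R
        return np.hypot(q[...,0],q[...,1]),np.arctan2(-q[...,1],q[...,0])
    def report(nm,m,a):
        if m.sum()>5: print(nm,m.sum(),'ang %.3f'%np.angle(np.exp(1j*a[m]).mean()))
        else: print(nm,'unseen')
    r,a=polar(.005)
    for k,(lo,hi) in TABS.items(): report(k,(r>.045)&(r<.063)&(H>=lo)&(H<=hi)&(S>110)&(V>60),a)
    r,a=polar(.007);report('skirt line',(r>.03)&(r<.044)&(S<60)&(g>110),a)
    r,a=polar(.041);report('barrel line',(r>.006)&(r<.0185)&(S<60)&(g>130),a)
    return im
E
python3 -c "
from h import *
look('w2')"
```

```text
red unseen
yellow unseen
blue 303 ang -1.824
skirt line unseen
barrel line 15 ang -0.399
```

View pics/w2.png

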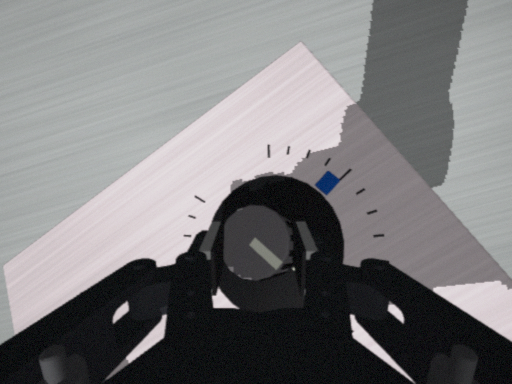

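The view shows the pointer on the barrel at (265,253), so the dial turned about 45° and the blue tab at (328,183) hasn't moved. The vertical tool wedges upward at a large yaw, so I'll ratchet with smaller strokes.

Emit:
carry_out([
  [0.3,[0,0,0],0],
  [0.3,[0,0,0],0],
  [0.3,[0,0,0],0],
  [0.3,[0,0,0],-10],
  [0.3,[0,0,0],-10],
  [0.3,[0,0,0],-10],
  [0.3,[0,0,0],-10],
  [0.3,[0,0,0],-10],
  [0.3,[0,0,0],-10],
  [0.3,[0,0,0.002],-2],
  [0.3,[0,0,0],0],
])

```text
time_s: 6.88
ee_pos: [0.4975, 0.0882, 0.148]
tool_rot: [[-0.701, -0.713, -0.001], [-0.713, 0.701, -0.0], [0.001, 0.0, -1.0]]
ft_force: [0.1, -0.0, -0.6]
grip_width: 0.0559
gripper_force: 0.0
```

```bash
python3 -c "
from h import *
look('w3')"
```

```text
red 331 ang 1.803
yellow unseen
blue unseen
skirt line 59 ang -0.351
barrel line unseen
```

Emit:
carry_out([
  [-1,[0,0,0],0],
  [-1,[0,0,0],0],
  [-1,[0,0,0],0],
  [-1,[0,0,0],0],
  [-1,[0,0,0],9],
  [-1,[0,0,0],9],
  [-1,[0,0,0],9],
  [-1,[0,0,0],9],
  [-1,[0,0,0],9],
  [-1,[0,0,0],9],
  [-1,[0,0,0],0],
])

```text
time_s: 8.3
ee_pos: [0.4965, 0.0898, 0.1501]
tool_rot: [[-0.989, 0.145, -0.003], [0.145, 0.989, 0.002], [0.003, 0.002, -1.0]]
ft_force: [-9.6, -0.5, 21.0]
grip_width: 0.0379
gripper_force: 101.1
```

Emit:
carry_out([
  [0.3,[0,0,0],0],
  [0.3,[0,0,0],0],
  [0.3,[0,0,0],0],
  [0.3,[0,0,0],-9],
  [0.3,[0,0,0],-9],
  [0.3,[0,0,0],-9],
  [0.3,[0,0,0],-9],
  [0.3,[0,0,0],-9],
  [0.3,[0,0,0],-9],
  [0.3,[0,0,0],0],
])

```text
time_s: 9.55
ee_pos: [0.4976, 0.0881, 0.1481]
tool_rot: [[-0.701, -0.713, -0.0], [-0.713, 0.701, 0.0], [0.0, 0.0, -1.0]]
ft_force: [-0.4, -0.1, 0.4]
grip_width: 0.0553
gripper_force: 0.0
```

```bash
python3 -c "
from h import *
look('w4')"
```

```text
red 326 ang 1.802
yellow unseen
blue unseen
skirt line 226 ang 0.238
barrel line unseen
```

View pics/w4.png

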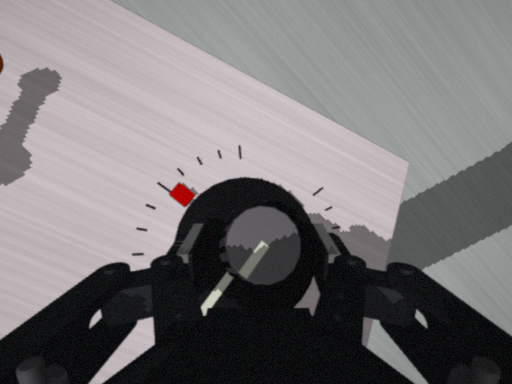

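The pointer is clearly visible from (263,243) to (206,308), and the red tab is at (182,195). I'll compute its angle from those pixels.

```bash
cat >> h.py <<'E'
def px(name,*ps):
    im=load(name);F=np.load('fit.npz');R,D=F['R'],F['D'];n=R[:,2]
    for u,v,h in ps:
        q=R.T@(onplane(im,u,v,D+n*h,n)-D);print((u,v),q.round(4),'r %.4f ang %.3f'%(np.hypot(q[0],q[1]),np.arctan2(-q[1],q[0])))
E
python3 -c "
from h import *
px('w4',(206,308,.007),(222,290,.007),(263,243,.041),(245,265,.041),(182,195,.005))
im=load('w4');g=cv2.cvtColor(im['color'],cv2.COLOR_RGB2GRAY);m=np.zeros_like(g);cv2.fillPoly(m,[np.array([[196,318],[196,300],[225,270],[240,280]])],1)
v,u=np.nonzero((g>120)&(m>0));print(len(u),u.min(),u.max());px('w4',(u.mean(),v.mean(),.007))"
```

```text
(206, 308) [ 0.0414 -0.0095  0.007 ] r 0.0425 ang 0.224
(222, 290) [ 0.0293 -0.0051  0.007 ] r 0.0297 ang 0.172
(263, 243) [-0.0001 -0.0005  0.041 ] r 0.0005 ang 1.728
(245, 265) [ 0.0133 -0.0048  0.041 ] r 0.0142 ang 0.342
(182, 195) [-0.0119 -0.0516  0.005 ] r 0.0529 ang 1.798
220 201 221
(np.float64(210.88636363636363), np.float64(299.2909090909091)) [ 0.0362 -0.0089  0.007 ] r 0.0373 ang 0.241
```

Emit:
carry_out([
  [-1,[0,0,0],0],
  [-1,[0,0,0],0],
  [-1,[0,0,0],0],
  [-1,[0,0,0],0],
  [-1,[0,0,0],9],
  [-1,[0,0,0],9],
  [-1,[0,0,0],9],
  [-1,[0,0,0],9],
  [-1,[0,0,0],9],
  [-1,[0,0,0],9],
  [-1,[0,0,0],0],
])

```text
time_s: 10.98
ee_pos: [0.4953, 0.0897, 0.1507]
tool_rot: [[-0.989, 0.147, -0.006], [0.147, 0.989, 0.003], [0.006, 0.002, -1.0]]
ft_force: [-15.9, 1.0, 32.8]
grip_width: 0.0384
gripper_force: 95.0
```

Emit:
carry_out([
  [0.3,[0,0,0],0],
  [0.3,[0,0,0],0],
  [0.3,[0,0,0],0],
  [0.3,[0,0,0],-9],
  [0.3,[0,0,0],-9],
  [0.3,[0,0,0],-9],
  [0.3,[0,0,0],-9],
  [0.3,[0,0,0],-9],
  [0.3,[0,0,0],-9],
  [0.3,[0,0,0],0],
])

```text
time_s: 12.22
ee_pos: [0.4977, 0.0881, 0.148]
tool_rot: [[-0.701, -0.713, -0.0], [-0.713, 0.701, 0.0], [0.0, 0.0, -1.0]]
ft_force: [-0.4, 0.3, 0.5]
grip_width: 0.0555
gripper_force: 0.0
```

```bash
python3 -c "
from h import *
look('w5')"
```

```text
red 321 ang 1.801
yellow unseen
blue unseen
skirt line unseen
barrel line 64 ang 0.933
```

Emit:
carry_out([
  [-1,[0,0,0],0],
  [-1,[0,0,0],0],
  [-1,[0,0,0],0],
  [-1,[0,0,0],0],
  [-1,[0,0,0],9],
  [-1,[0,0,0],9],
  [-1,[0,0,0],9],
  [-1,[0,0,0],9],
  [-1,[0,0,0],9],
  [-1,[0,0,0],9],
  [-1,[0,0,0],0],
])

```text
time_s: 13.65
ee_pos: [0.4953, 0.0897, 0.1506]
tool_rot: [[-0.989, 0.147, -0.006], [0.147, 0.989, 0.003], [0.006, 0.002, -1.0]]
ft_force: [-15.8, 0.8, 32.8]
grip_width: 0.0382
gripper_force: 95.2
```

Emit:
carry_out([
  [0.3,[0,0,0],0],
  [0.3,[0,0,0],0],
  [0.3,[0,0,0],0],
  [0.3,[0,0,0],-9],
  [0.3,[0,0,0],-9],
  [0.3,[0,0,0],-9],
  [0.3,[0,0,0],-9],
  [0.3,[0,0,0],-9],
  [0.3,[0,0,0],-9],
  [0.3,[0,0,0],0],
])

```text
time_s: 14.9
ee_pos: [0.4976, 0.0881, 0.148]
tool_rot: [[-0.701, -0.713, -0.0], [-0.713, 0.701, 0.0], [0.0, 0.0, -1.0]]
ft_force: [0.5, -0.0, 0.1]
grip_width: 0.0554
gripper_force: 0.0
```

```bash
python3 -c "
from h import *
look('w6')"
```

```text
red 320 ang 1.803
yellow unseen
blue unseen
skirt line 81 ang 1.410
barrel line 275 ang 1.419
```

View pics/w6.png

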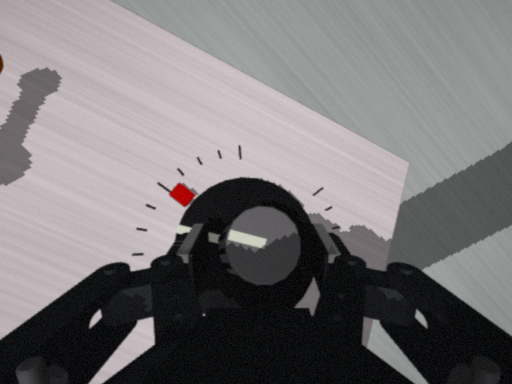

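The pointer runs from (262,242) to (178,230), a dial angle of about 1.41. The red tab at (182,194) reads 1.80, so about 22° remains. I'll finish with a smaller stroke centred on the good grip direction.

Emit:
carry_out([
  [0.3,[0,0,0],7],
  [0.3,[0,0,0],7],
  [0.3,[0,0,0],0],
  [-1,[0,0,0],0],
  [-1,[0,0,0],0],
  [-1,[0,0,0],0],
  [-1,[0,0,0],0],
  [-1,[0,0,0],7],
  [-1,[0,0,0],7],
  [-1,[0,0,0],7],
  [-1,[0,0,0],5],
  [-1,[0,0,0],0],
])

```text
time_s: 16.45
ee_pos: [0.4981, 0.0897, 0.1487]
tool_rot: [[-0.995, -0.102, 0.001], [-0.102, 0.995, 0.001], [-0.001, 0.001, -1.0]]
ft_force: [-0.0, 1.5, 0.4]
grip_width: 0.0381
gripper_force: 78.3
```

Emit:
carry_out([
  [0.3,[0,0,0],0],
  [0.3,[0,0,0],0],
  [0.3,[0,0,0],0],
  [0.3,[0,0,0],-10],
  [0.3,[0,0,0],-10],
  [0.3,[0,0,0],-10],
  [0.3,[0,0,0],-10],
  [0.3,[0,0,0],0],
])

```text
time_s: 17.45
ee_pos: [0.4976, 0.088, 0.1483]
tool_rot: [[-0.701, -0.713, -0.0], [-0.713, 0.701, 0.0], [-0.0, 0.0, -1.0]]
ft_force: [0.1, 0.1, 0.1]
grip_width: 0.0554
gripper_force: 0.0
```

```bash
python3 -c "
from h import *
look('w7')"
```

```text
red 319 ang 1.802
yellow unseen
blue unseen
skirt line 198 ang 1.673
barrel line 273 ang 1.701
```

Emit:
carry_out([
  [0.3,[0,0,0],10],
  [0.3,[0,0,0],10],
  [0.3,[0,0,0],0],
  [-1,[0,0,0],0],
  [-1,[0,0,0],0],
  [-1,[0,0,0],0],
  [-1,[0,0,0],0],
  [-1,[0,0,0],6],
  [-1,[0,0,0],6],
  [-1,[0,0,0],0],
])

```text
time_s: 18.75
ee_pos: [0.4978, 0.0896, 0.1486]
tool_rot: [[-0.971, -0.24, 0.001], [-0.24, 0.971, 0.001], [-0.001, 0.001, -1.0]]
ft_force: [0.1, 1.8, 2.0]
grip_width: 0.038
gripper_force: 65.3
```

Emit:
carry_out([
  [0.3,[0,0,0],0],
  [0.3,[0,0,0],0],
  [0.3,[0,0,0],0],
  [0.3,[0,0,-0.03],0],
  [0.3,[0,0,-0.06],-8],
  [0.3,[0,0,-0.06],-8],
  [0.3,[0,0,0],-8],
  [0.3,[0,0,0],-8],
  [0.3,[0,0,0],0],
])

```text
time_s: 19.88
ee_pos: [0.4976, 0.0881, 0.2983]
tool_rot: [[-0.7, -0.714, 0.0], [-0.714, 0.7, 0.0], [-0.0, -0.0, -1.0]]
ft_force: [0.2, 0.3, 0.5]
grip_width: 0.0557
gripper_force: 0.0
```

```bash
python3 -c "
from h import *
look('w8')"
```

```text
red 85 ang 1.800
yellow 110 ang 0.665
blue 82 ang -1.821
skirt line 53 ang 1.798
barrel line 59 ang 1.848
```

View pics/w8.png

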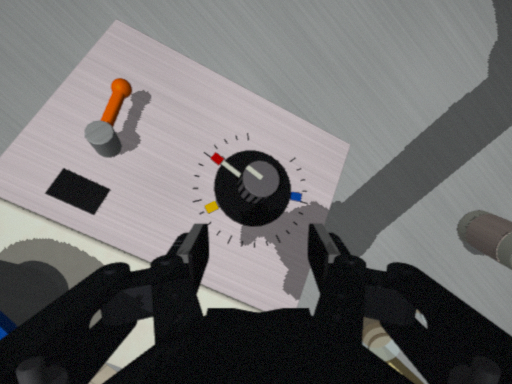

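The dial reads 1.80 and the red tab 1.80: the pointer's skirt segment near (232,169) lines up with the red tab at (217,158), and the blue and yellow tabs haven't moved. Next I'll plan the lever push with closed fingers, the tool's x axis trailing the push direction.

```bash
cat > plan.py <<'E'
from h import *
F=np.load('fit.npz');R,D=F['R'],F['D']
P=D+R@np.array([.03,-.16,0])
def pose(b,gap,dz=.004,e=.011):
    B=P+R@np.array([-.057*np.cos(b),-.057*np.sin(b),.028])
    h=(R@np.array([np.sin(b),-np.cos(b),0]))[:2];h/=np.linalg.norm(h)
    return np.r_[B[:2]-h*(.010+e+gap),B[2]+dz],np.degrees(np.arctan2(-h[1],-h[0]))  # xyz, azimuth of tool x
def rows(p,az,seq):
    for q,a in seq:
        c,s=np.cos(np.radians(az)),np.sin(np.radians(az));d=q-p
        print([round(float(x),4) for x in (d[0]*c+d[1]*s, d[0]*s-d[1]*c, -d[2])],'turn %.1f'%(((az-a)+180)%360-180),'->',q.round(4),'az %.1f'%a)
        p,az=q,a
E
python3 - <<'E'
from plan import *
from station import env
s=env.observe();p=np.array(s['ee_pos']);az=np.degrees(np.arctan2(s['tool_rot'][1][0],s['tool_rot'][0][0]));print(p,az,s['qpos'])
px('w8',(121,87,.030),(99,132,.037))
q,a=pose(.2,.012);hi=np.r_[q[:2],.2983]
rows(p,az,[(hi,az),(hi,a),(q,a)]+[pose(b,0) for b in np.arange(.2,1.36,.1)]+[pose(1.4,0)])
E
```

```text
[0.49753806 0.08809952 0.29818305] -134.52716357013477 [-29.49952749   9.42151404  17.66177257 109.55188662  -3.23401173
  61.5121574  124.95569467]
(121, 87) [-0.0258 -0.1709  0.03  ] r 0.1729 ang 1.720
(99, 132) [ 0.0301 -0.1591  0.037 ] r 0.1619 ang 1.384
[0.0844, -0.1124, -0.0001] turn 0.0 -> [ 0.5184 -0.0509  0.2983] az -134.5
[-0.0, 0.0, -0.0] turn 107.3 -> [ 0.5184 -0.0509  0.2983] az 118.2
[0.0, 0.0, 0.1695] turn 0.0 -> [ 0.5184 -0.0509  0.1288] az 118.2
[-0.012, 0.0, -0.0] turn 0.0 -> [ 0.5241 -0.0615  0.1288] az 118.2
[-0.0057, -0.0016, -0.0008] turn -4.9 -> [ 0.5254 -0.0672  0.1296] az 123.1
[-0.0057, -0.0016, -0.0011] turn -5.0 -> [ 0.5272 -0.0729  0.1306] az 128.0
[-0.0056, -0.0016, -0.0013] turn -5.1 -> [ 0.5294 -0.0783  0.132 ] az 133.1
[-0.0055, -0.0017, -0.0016] turn -5.2 -> [ 0.5319 -0.0835  0.1336] az 138.4
[-0.0055, -0.0017, -0.0019] turn -5.4 -> [ 0.5349 -0.0884  0.1355] az 143.8
[-0.0054, -0.0018, -0.0021] turn -5.6 -> [ 0.5382 -0.093   0.1376] az 149.3
[-0.0053, -0.0019, -0.0023] turn -5.8 -> [ 0.5418 -0.0973  0.1399] az 155.1
[-0.0052, -0.0019, -0.0025] turn -6.0 -> [ 0.5457 -0.1012  0.1425] az 161.1
[-0.0051, -0.002, -0.0027] turn -6.2 -> [ 0.5499 -0.1048  0.1452] az 167.3
[-0.0051, -0.0021, -0.0028] turn -6.4 -> [ 0.5544 -0.1079  0.148 ] az 173.6
[-0.005, -0.0021, -0.0029] turn -6.6 -> [ 0.5591 -0.1106  0.1509] az -179.8
[-0.005, -0.0022, -0.003] turn -6.7 -> [ 0.5641 -0.1127  0.154 ] az -173.1
```

Emit:
carry_out([
  [-1,[0.0281,-0.0375,0],0],
  [-1,[0.0281,-0.0375,0],0],
  [-1,[0.0282,-0.0374,0],0],
  [-1,[0,0,0],10.5],
  [-1,[0,0,0],10.5],
  [-1,[0,0,0],10.5],
  [-1,[0,0,0],10.5],
  [-1,[0,0,0],10.5],
  [-1,[0,0,0],10.5],
  [-1,[0,0,0],10.5],
  [-1,[0,0,0],10.5],
  [-1,[0,0,0],10.5],
])

```text
time_s: 21.42
ee_pos: [0.5189, -0.0506, 0.298]
tool_rot: [[-0.651, 0.759, -0.001], [0.759, 0.651, -0.0], [0.0, -0.001, -1.0]]
ft_force: [-0.3, -0.0, -0.3]
grip_width: -0.0001
gripper_force: 0.0
```

Emit:
carry_out([
  [-1,[0,0,0],10.5],
  [-1,[0,0,0],2.3],
  [-1,[0,0,0.05],0],
  [-1,[0,0,0.05],0],
  [-1,[0,0,0.04],0],
  [-1,[0,0,0.02],0],
  [-1,[0,0,0.0095],0],
  [-1,[0,0,0],0],
])

```text
time_s: 22.42
ee_pos: [0.5189, -0.0507, 0.1286]
tool_rot: [[-0.474, 0.881, -0.001], [0.881, 0.474, -0.0], [0.0, -0.001, -1.0]]
ft_force: [0.0, -0.7, 0.3]
grip_width: 0.0005
gripper_force: 0.0
```

Emit:
carry_out([
  [-1,[-0.006,0,0],0],
  [-1,[-0.006,0,0],0],
  [-1,[-0.0057,-0.0016,-0.0008],-4.9],
  [-1,[-0.0057,-0.0016,-0.0011],-5.0],
  [-1,[0,0,0],0],
])

```text
time_s: 23.05
ee_pos: [0.5281, -0.0726, 0.1311]
tool_rot: [[-0.618, 0.786, 0.001], [0.786, 0.618, 0.001], [0.0, 0.001, -1.0]]
ft_force: [-0.4, 1.2, -0.3]
grip_width: 0.0003
gripper_force: 0.7
```

```bash
python3 - <<'E'
from h import *
look('w9')
E
```

```text
red 519 ang 1.795
yellow unseen
blue unseen
skirt line 170 ang 1.795
barrel line unseen
```

View pics/w9.png

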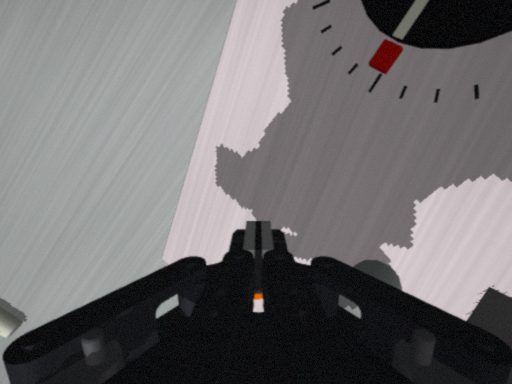

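The close view shows the pointer line at (410,18) aimed at the red tab at (385,57), both at 1.795. The lever is hidden behind the closed fingers, with a bit of orange showing at (258,296). I'll continue the swing.

Emit:
carry_out([
  [-1,[-0.0056,-0.0016,-0.0013],-5.1],
  [-1,[-0.0055,-0.0017,-0.0016],-5.2],
  [-1,[-0.0055,-0.0017,-0.0019],-5.4],
  [-1,[-0.0054,-0.0018,-0.0021],-5.6],
  [-1,[-0.0053,-0.0019,-0.0023],-5.8],
  [-1,[-0.0052,-0.0019,-0.0025],-6.0],
  [-1,[0,0,0],0],
])

```text
time_s: 23.98
ee_pos: [0.5461, -0.101, 0.1424]
tool_rot: [[-0.947, 0.322, -0.0], [0.322, 0.947, 0.0], [0.001, 0.0, -1.0]]
ft_force: [-0.1, 1.0, -0.3]
grip_width: 0.0001
gripper_force: 0.8
```

Emit:
carry_out([
  [-1,[-0.0051,-0.002,-0.0027],-6.2],
  [-1,[-0.0051,-0.0021,-0.0028],-6.4],
  [-1,[-0.005,-0.0021,-0.0029],-6.6],
  [-1,[0,0,0],0],
  [-1,[0,0,0],0],
])

```text
time_s: 24.6
ee_pos: [0.5596, -0.1102, 0.1507]
tool_rot: [[-1.0, -0.006, -0.0], [-0.006, 1.0, -0.0], [0.0, -0.0, -1.0]]
ft_force: [-1.6, 1.5, 0.4]
grip_width: 0.0003
gripper_force: 1.1
```

Emit:
carry_out([
  [-1,[-0.005,-0.0022,-0.003],-6.7],
  [-1,[-0.001,0,0],0],
  [-1,[0,0,0],0],
])

```text
time_s: 24.98
ee_pos: [0.564, -0.1122, 0.1533]
tool_rot: [[-0.992, -0.123, -0.004], [-0.123, 0.992, 0.0], [0.004, 0.001, -1.0]]
ft_force: [-6.2, 0.7, 1.6]
grip_width: 0.0
gripper_force: 3.0
```

Emit:
carry_out([
  [-1,[-0.0015,0,0],0],
  [-1,[0,0,0],0],
])

```text
time_s: 25.22
ee_pos: [0.5642, -0.1122, 0.1532]
tool_rot: [[-0.992, -0.122, -0.007], [-0.122, 0.992, 0.001], [0.007, 0.001, -1.0]]
ft_force: [-10.7, 1.1, 4.2]
grip_width: -0.0002
gripper_force: 4.9
```

The force rises with no advance, so the lever is at its stop. I'll hold at about 11 N, then retract and check.

Emit:
carry_out([
  [-1,[0,0,0],0],
  [-1,[0,0,0],0],
  [-1,[0,0,0],0],
])

```text
time_s: 25.6
ee_pos: [0.5642, -0.1122, 0.1532]
tool_rot: [[-0.992, -0.122, -0.007], [-0.122, 0.992, 0.001], [0.006, 0.001, -1.0]]
ft_force: [-10.0, 1.3, 4.6]
grip_width: -0.0003
gripper_force: 4.8
```

Emit:
carry_out([
  [-1,[0.01,0,0],0],
  [-1,[0.03,0,-0.01],0],
  [-1,[0.04,0,-0.04],0],
  [-1,[0,0,-0.06],0],
  [-1,[0,0,-0.05],0],
  [-1,[0,0.03,0],0],
  [-1,[0,0.04,0],0],
  [-1,[0,0,0],0],
])

```text
time_s: 26.6
ee_pos: [0.4795, -0.0499, 0.3143]
tool_rot: [[-0.992, -0.129, 0.003], [-0.129, 0.992, 0.001], [-0.003, 0.001, -1.0]]
ft_force: [0.2, -0.4, 0.2]
grip_width: -0.0
gripper_force: 0.0
```

```bash
python3 - <<'E'
from h import *
from station import env
im=look('w10');s=env.observe();print(s['time_s'],s['ee_pos'],s['ft_force'])
F=np.load('fit.npz');R,D=F['R'],F['D'];n=R[:,2]
c,m=comp(im,5,18,(0,0,512,384));print(c,m.sum())
v,u=np.nonzero(m);q=np.array([(R.T@(onplane(im,a,b,D+n*.031,n)-D))[:2] for a,b in zip(u,v)])-[.03,-.16]
d=q.mean(0);print('lever angle',np.arctan2(-d[1],-d[0]),'reach',np.linalg.norm(q,axis=1).max())
E
```

```text
red 52 ang 1.800
yellow 94 ang 0.679
blue 76 ang -1.829
skirt line 23 ang 1.798
barrel line unseen
26.65 [ 0.47953109 -0.05187658  0.31428834] [ 0.57977508 -0.6956429   0.76676154]
[208.12374582 255.00668896] 299
lever angle 1.3762515626273255 reach 0.06494358077765162
```

View pics/w10.png

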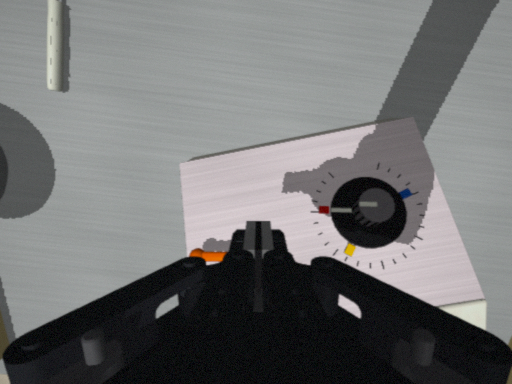

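The pointer at (340,210) aims at the red tab at (324,210), and the lever ball at (197,255) is at about 1.38 rad, its stop. The robot is clear of everything, so I'll hand the job in.

```bash
python3 -c "
from station import env
print(env.job_done())"
```

```text
the job is handed in; nothing more can be done
None
```

The job is handed in: the dial reads 1.80 rad against the red tab's 1.80, and the clamp lever was held at its stop with about 10 N and measures about 1.38 rad. The tabs still measure where they started and the robot is clear; I did not re-measure the jars, bowl, scraper and bottle, and the hand-in returned no verdict.

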